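Wedge the tip carton tight in the sloped cradle

TASK

Lock the carton in the sloped cradle: take the orange wedge from its stand, put it blade first, square to the slope, between the two guide ribs of the leaning wall, into the gap between that wall and the carton, with its sloping face (black mark) towards the wall. Drive it in until the carton is clamped hard against the rubber-faced stop and the wedge stays stuck by itself, without crushing the carton, then let go. Do not disturb the other things on the bench.

Things in the scene. Friction and masses are not known exactly. Their poses are not given: they have to be found in the camera images.
- wedge_grip (a point): a point in the handle of the orange wedge (100 g, 114 mm long). z: from tip to handle top; y: out of the sloping face; x: across the width. Handle 40 (x) x 23 (y) mm, centred here in x and y, from 27 mm below to its flat top 21 mm above. Blade below it, 28 mm wide, 66 mm long, tip 93 mm below this point. Starts upright in its stand, shoulders on two posts.
- stand_top (a point): middle between the tops of the two aluminium posts of the wedge's stand, 80 mm above the worktop; x of the frame runs from post to post (42 mm between centres, each 9 x 34 mm); base plate 80 x 60 mm. Fixed.
- carton_mid (a point): centre of the purple and white carton, 64 (x) x 92 (y) x 45 (z) mm, 250 g, lying on the cradle's deck; its own x points up the slope, y towards the leaning wall, z out of the deck. Starts 0.5 to 1.5 mm away from the stop and slides along y.
- carton: the same carton, origin at the centre of its underside, same axes. The gap between its top edge and the wall leaves the 10 mm thick wedge tip about 2 mm of play or more.
- cradle: fixed sloped cradle, base plate 150 x 180 x 8 mm, origin 5 mm to -y of its centre, at its underside, x level towards its high side. The blue deck slopes 30 degrees (high at +x) with a low fence at its lower edge; leaning aluminium wall at the +y end, stop at the -y end. The deck is recessed by 16 mm under the gap, so the wedge does not reach bottom.
- slot (a point): middle of the top edge of the leaning wall's inner face, between two guide ribs 31.5 mm apart that stand 4 mm off the face. x: up the slope; y: level, out through the wall; z: out of the deck, 30 degrees from vertical. 55 mm above the deck along z, 10 mm above the carton's top. The face leans outward 1:5: each 10 mm lower it is 2 mm further to -y.
- wedge: the same wedge, origin at the tip end, same axes. The blade's -y face is straight at y = -11.5 mm. Its +y face (black mark on the handle above it and on its top) slopes 1:5: the blade is 23 mm thick at the handle, 10 mm at the tip (y from -11.5 to -1.5 mm there); the last 5 mm are chamfered down to 20 x 7 mm. The blade is smooth plastic (friction about 0.35).
- stop: fixed stop block with a black rubber face at the -y end of the deck; differs by some mm along y from run to run, so where the wedge gets tight (tip 10 mm below to 20 mm above the deck) is not known beforehand and must be felt. A firm push of about 20 N on the handle top along the slot's -z locks it. Origin as the cradle's, but for that shift.
- bottle_amber: bystander: amber bottle with black cap, 58 mm across, 112 mm tall; origin under its centre
- petri_pair: bystander: two stacked clear dishes, 62 mm across, 30 mm high; origin under the centre
- beaker: bystander: small clear beaker, 55 mm across, 60 mm tall; origin under its centre
- dropper: bystander: small dropper bottle with green tip, 31 mm across, 96 mm tall; origin under its centre
- slide_box: bystander: small white card box, 77 x 103 x 42 mm; origin under its centre
Mind the look-alikes: they are no part of the job. Of the things shaped like the wedge, the orange one is meant.

How it is judged:
By the outcome, as a careful person would: the job done as asked, in the order asked, and still so for the second after the job is handed in, with the robot touching nothing.
It also fails if it takes over 40 s, if anything falls off the work surface, if the arm or the gripper's body presses on something with over 40 N, if the wrist force passes 120 N, or if a joint passes its speed limit or range.

ROBOT

A 6-joint arm with a two-finger parallel gripper is mounted at the origin on a cart in front of the work surface, level with it; the furniture and walls round the work are solid. World frame = base frame: x ahead of the robot, y to its left, z up, the work surface at z = 0. Lengths are in m, angles in degrees, forces in N, time in s.
With the tool pointing down it reaches from about 0.375 to 0.9 m from the base axis. Payload 3.1 kg.
Tool frame: the origin (TCP) lies between the finger pads; the fingertips stand 19 mm ahead of it and the grasp point (between the pads) is the TCP; z points along the fingers, x is the direction in which the jaws open and shut, and the axes are right-handed (so a half turn about z gives the same grasp; the last joint's range is limited). The gripper opens to 87 mm and grips with 3 to 60 N. Pads are 19 mm wide; open, the fingers measure 117 mm over their backs; the gripper's body (75 mm by 190 mm) begins 51 mm behind the grasp point.
Start: joints at [-81.904, 30.224, 82.088, -0, 67.689, -10.227], TCP at [0.197, -0.593, 0.242] pointing down, gripper open.
Joint ranges: [-176.69, 176.69], [-43.24, 126.21], [12.49, 139.97], [-82, 262], [0, 151.66], [-163.58, 163.58]. Speed limits (degrees/s): [159.86, 159.86, 180, 180, 180, 180].

INTERFACE

Orientations are given as a 3x3 rotation matrix whose columns are the frame's x, y, z axes.
In Python, from rig import read_state, capture, camera_info, hand_in, spot_in, silhouettes gives the robot as it stands.
- The arm moves only by the shell command python3 -m jog 'ROWS'. ROWS is text: rows parted by semicolons, each of 7 numbers parted by spaces: the shift along the tool's x, y, z in m, then the turn, a rotation vector about the tool's x, y, z in degrees, then the opening, from 0 (shut) to 1 (fully open). A call has 1 to 8 rows; each row is the pose to reach, as a shift and turn from the pose commanded when the call began, along the tool's axes at that moment; what a row does not reach only later rows make up. A row lasts 1/8 s, in which the tool goes at most 62.5 mm and 10.7 degrees, less where a joint would pass 70% of its speed; a pose out of reach is approached as far as the arm can. A call with a gripper value outside its range is refused whole. The fingers move at their own pace and stop on an object; the grip force is fixed at half the most. Time passes only in rows, so rows that repeat a pose let the fingers close. It gives the time, the measured TCP pose, the force and the opening at its end, in the units of the state.
- read_state(): the state, without advancing time (a new reading comes with each control period).
- capture(name): name is "side" or "top" or "wrist"; returns (picture, depth): 420x560x3 uint8, red, green, blue; 420x560 float32, m along the optical axis (not along the pixel's ray), 0 where there is no reading.
- camera_info(name): a dict with "vfov" (degrees; the focal length in pixels is half the picture's height over the tangent of half this angle, whatever the lens; pixels are square), "cx", "cy" (the principal point, pixels), "R" (3x3) and "t" (3): a world point X has camera coordinates R X + t; the wrist camera has in their place "tool_from_camera" (4x4, takes a point from camera to tool coordinates, whose origin is the TCP and whose axes are the tool frame's). Camera axes: x right, y down, z forward; pixel columns grow to the right and rows downward; lengths in m; the calibration is good to about 2 mm. A picture is of the moment at which its call begins: read the wrist's pose just before it. camera_info takes no time and is no camera call.
- hand_in(): hands the job in, once; it reports no verdict.
Trained networks look in the newest picture that a camera, given by its name, has taken for a name from the list of things; names that differ only in an ending like _2 or _b are one class to them, and where a whole thing is asked for, a point or a joint stands for the part that bears it (a point fixed in the world has none). Each returns a list of dicts, best first, with "score" (0 to 1); they miss things now and then, are a little off and sometimes report something else, mostly with a low value. They report only what shows in the picture. A call takes as long as a camera call. They do not tell look-alikes from the thing itself.
- spot_in(label, camera): "centre" ([x, y, z] in m, in world coordinates, good to about 4 mm: the middle of the surface that is visible of it).
- silhouettes(label, camera): "region" (420x560 bool, what is visible of it).
The state is a dict: "time_s": time; "joint_positions": joint angles; "qvel": joint speeds; "tau": joint torques, N m; "position": TCP position; "tcp_rot": TCP orientation; "force": force on the tool from outside, world axes, zero at the start; "moment": the same for the moment, N m; "opening": opening from 0.0 (shut) to 1.0 (fully open).
Only numpy, scipy, OpenCV 4.12 (cv2) and the standard library are available. Lean on these libraries where they do the work, as an engineer would, in place of code of your own. Each camera call takes 0.05 s, during which the arm holds its last target.

## Working session

There is one attempt and no reset: what is moved stays moved. The work goes in short steps, Python scripts to look and compute and a shell command to move; the robot and the scene stay as the last step left them, time stands still between calls to the robot, and variables do not carry over. Pictures are saved under pics/ and viewed, and the job is handed in when it is done.

```bash
ls; mkdir -p pics
python3 - <<'E'
from rig import *
import cv2
s=read_state();print({k:s[k] for k in('time_s','position','tcp_rot','force','opening')})
for n in('side','top'):
    p,d=capture(n);cv2.imwrite(f'pics/{n}0.png',p[:,:,::-1]);print(n,camera_info(n))
print(camera_info('wrist'))
E
```

```text
pics
{'time_s': 0.0, 'position': array([ 0.19642075, -0.59263141,  0.24059122]), 'tcp_rot': array([[ 3.14381151e-01, -9.49296789e-01, -3.12932857e-04],
       [-9.49294613e-01, -3.14381110e-01,  2.06305723e-03],
       [-2.05683378e-03, -3.51520831e-04, -9.99997823e-01]]), 'force': array([-0.10933439, -0.01268055, -0.33861307]), 'opening': 0.9998775857050439}
side {'vfov': 48.93287518694676, 'cx': 280.69134144797687, 'cy': 206.70527235790888, 'R': array([[ 0.98226114, -0.18594203,  0.02426119],
       [-0.05124841, -0.39064904, -0.91911203],
       [ 0.18037917,  0.90156469, -0.39324861]]), 't': array([-0.58186621,  0.11207195,  1.36575777])}
top {'vfov': 45.949030269236744, 'cx': 280.7382183049297, 'cy': 205.66263267839264, 'R': array([[-0.00557122, -0.99995906, -0.00713013],
       [-0.99463232,  0.00627798, -0.10328179],
       [ 0.10332233,  0.00651646, -0.99462658]]), 't': array([-0.03584131,  0.59110871,  1.38806523])}
{'vfov': 67.55124123278563, 'cx': 275.020850670455, 'cy': 208.88913088473495, 'tool_from_camera': array([[ 9.99998626e-01,  1.57718564e-03,  5.09616314e-04,
        -1.44685158e-04],
       [-1.65372985e-03,  9.70065278e-01,  2.42838675e-01,
        -6.52776026e-02],
       [-1.11359421e-04, -2.42839184e-01,  9.70066553e-01,
        -1.43829146e-01],
       [ 0.00000000e+00,  0.00000000e+00,  0.00000000e+00,
         1.00000000e+00]])}
```

View pics/side0.png

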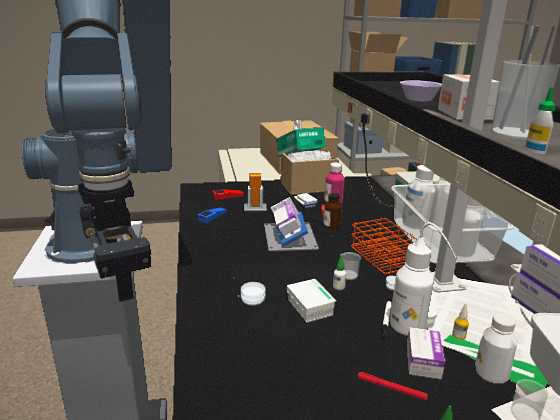

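View pics/top0.png

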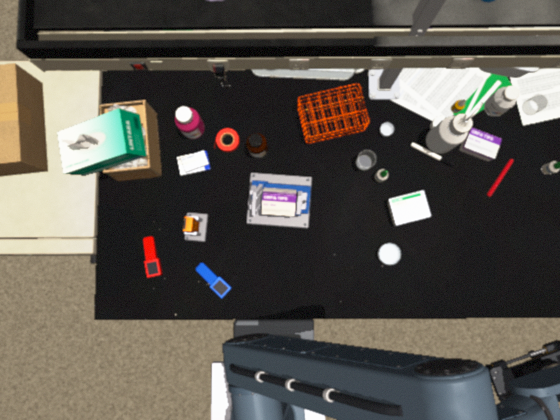

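```bash
cat > h.py <<'E'
import numpy as np,cv2
from rig import *
def f(ci): return 210/np.tan(np.radians(ci['vfov']/2))
def cw(name,st=None):
    ci=camera_info(name)
    if name=='wrist':
        T=np.eye(4);T[:3,:3]=st['tcp_rot'];T[:3,3]=st['position'];M=T@ci['tool_from_camera'];return ci,M[:3,:3],M[:3,3]
    R=ci['R'];return ci,R.T,-R.T@ci['t']
def world(name,d,st=None):
    ci,R,c=cw(name,st);v,u=np.mgrid[0:420,0:560];F=f(ci)
    P=np.stack([(u-ci['cx'])/F*d,(v-ci['cy'])/F*d,d],-1);return P@R.T+c
def proj(name,X,st=None):
    ci,R,c=cw(name,st);p=(np.atleast_2d(X)-c)@R;F=f(ci);return np.stack([p[:,0]/p[:,2]*F+ci['cx'],p[:,1]/p[:,2]*F+ci['cy']],-1)
def crop(p,x0,x1,y0,y1,k,fn):
    cv2.imwrite(fn,cv2.resize(p[y0:y1,x0:x1,::-1],None,fx=k,fy=k,interpolation=cv2.INTER_CUBIC))
E
python3 - <<'E'
from h import *
for n,(a,b,c,e) in {'top':(130,330,160,310),'side':(190,350,160,280)}.items():
    p,d=capture(n);crop(p,a,b,c,e,4,f'pics/{n}1.png')
    W=world(n,d)
    for l in['wedge','stand_top','carton','cradle','stop','slot','wedge_grip']:
        try:
            for r in spot_in(l,n)[:3]: print(n,l,np.round(r['centre'],4),round(r['score'],2),proj(n,r['centre']).round())
        except Exception as ex: print(l,ex)
print(read_state()['time_s'])
E
```

```text
top wedge [0.38   0.1496 0.0219] 0.96 [[215. 280.]]
top wedge [0.4422 0.3347 0.0202] 0.92 [[150. 259.]]
top wedge [0.5341 0.2048 0.1263] 0.79 [[189. 224.]]
top stand_top [0.5229 0.1932 0.0079] 0.81 [[201. 230.]]
top stand_top [ 0.5971 -0.0332  0.0829] 0.38 [[278. 201.]]
top carton [ 0.5985 -0.0289  0.0816] 0.84 [[277. 201.]]
top cradle [ 0.6165 -0.0225  0.0053] 0.8 [[275. 198.]]
top stop [ 0.5966 -0.0905  0.0724] 0.47 [[299. 202.]]
top slot [ 0.6135 -0.016   0.0074] 0.86 [[273. 199.]]
top wedge_grip [0.3803 0.1472 0.0219] 0.85 [[215. 280.]]
top wedge_grip [0.4442 0.3319 0.0243] 0.83 [[151. 258.]]
top wedge_grip [0.5332 0.2034 0.129 ] 0.66 [[189. 224.]]
side wedge [0.3731 0.1338 0.0161] 0.73 [[209. 214.]]
side wedge [0.4361 0.3229 0.0159] 0.7 [[224. 193.]]
side wedge [0.5365 0.1959 0.086 ] 0.65 [[255. 186.]]
side stand_top [0.5335 0.1894 0.0061] 0.81 [[254. 208.]]
side carton [ 0.5913 -0.0488  0.0867] 0.67 [[284. 214.]]
side carton [0.5334 0.1885 0.0053] 0.24 [[254. 208.]]
side cradle [ 0.6026 -0.083   0.009 ] 0.84 [[289. 242.]]
side stop [ 0.5959 -0.0987  0.0612] 0.62 [[289. 228.]]
side slot [ 0.6044 -0.0819  0.0106] 0.91 [[290. 241.]]
side wedge_grip [0.3693 0.1286 0.0167] 0.77 [[208. 215.]]
side wedge_grip [0.4389 0.3235 0.0116] 0.7 [[225. 194.]]
side wedge_grip [0.5343 0.1969 0.0876] 0.57 [[254. 186.]]
0.9
```

View pics/top1.png

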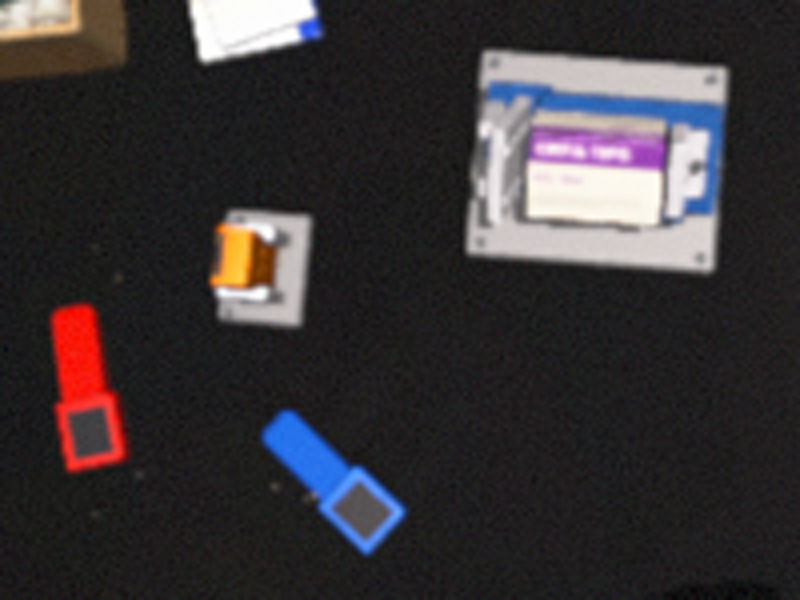

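View pics/side1.png

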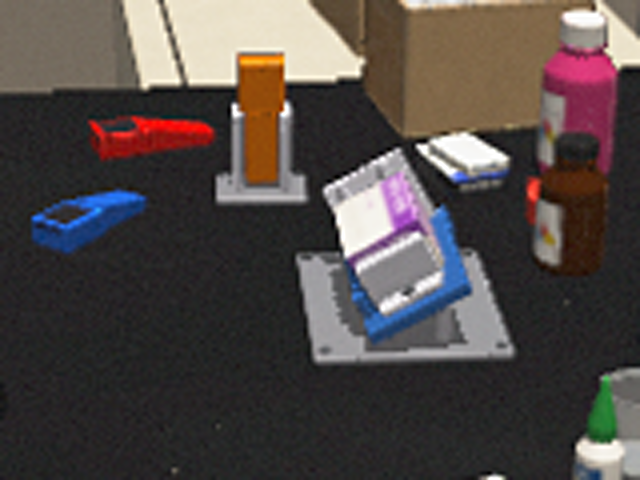

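```bash
cat >> h.py <<'E'
from scipy.spatial.transform import Rotation as Ro
def row(P,R,st=None):
    st=st or read_state();R0=st['tcp_rot'];d=R0.T@(np.array(P)-st['position']);r=Ro.from_matrix(R0.T@R).as_rotvec(degrees=True)
    return np.round(d,4),np.round(r,2)
def toolR(x,z):
    z=np.array(z)/np.linalg.norm(z);x=np.array(x)-np.dot(x,z)*z;x/=np.linalg.norm(x);return np.stack([x,np.cross(z,x),z],1)
E
python3 - <<'E'
from h import *
print(row([0.40,-0.3,0.30],toolR([1,0.2,0],[0,0,-1])))
print(row([0.485,0.09,0.30],toolR([0,1,0],[0,0,-1])))
E
```

```text
(array([-0.2144, -0.2854, -0.0585]), array([ -0.  ,   0.  , -82.99]))
(array([-0.5579, -0.4887, -0.0585]), array([  -0.  ,    0.  , -161.68]))
```

```bash
python3 -m jog '-0.214 -0.285 -0.058 0 0 -83 0.8;-0.214 -0.285 -0.058 0 0 -83 0.8;-0.214 -0.285 -0.058 0 0 -83 0.8;-0.214 -0.285 -0.058 0 0 -83 0.8;-0.214 -0.285 -0.058 0 0 -83 0.8;-0.214 -0.285 -0.058 0 0 -83 0.8;-0.558 -0.489 -0.058 0 0 -161 0.8;-0.558 -0.489 -0.058 0 0 -161 0.8'
python3 - <<'E'
from h import *
s=read_state();print(s['joint_positions'])
print(row([0.485,0.09,0.30],toolR([0,1,0],[0,0,-1])))
E
```

```text
time_s: 1.9
position: [0.4271, -0.1768, 0.2999]
tcp_rot: [[0.968, 0.252, 0.001], [0.252, -0.968, -0.0], [0.001, 0.001, -1.0]]
force: [0.6, -0.3, -0.3]
opening: 0.8
[-3.63918032e+01  1.31939679e+01  1.00217136e+02  1.94803560e-02
  6.65206115e+01 -5.09896364e+01]
(array([ 1.233e-01, -2.436e-01, -2.000e-04]), array([ 7.000e-02, -2.000e-02, -7.541e+01]))
```

```bash
python3 -m jog '0.123 -0.244 0 0 0 -75.4 0.8;0.123 -0.244 0 0 0 -75.4 0.8;0.123 -0.244 0 0 0 -75.4 0.8;0.123 -0.244 0 0 0 -75.4 0.8;0.123 -0.244 0 0 0 -75.4 0.8;0.123 -0.244 0 0 0 -75.4 0.8;0.123 -0.244 0 0 0 -75.4 0.8;0.123 -0.244 0 0 0 -75.4 0.8'
python3 - <<'E'
from h import *
s=read_state();print(s['joint_positions'],s['position'],s['tcp_rot'].round(3))
p,d=capture('wrist');crop(p,0,560,0,420,1.4,'pics/w1.png');np.savez('w1.npz',p=p,d=d,pos=s['position'],R=s['tcp_rot'])
for l in['wedge','stand_top','carton','cradle','stop','slot']:
    for r in spot_in(l,'wrist')[:3]: print(l,np.round(r['centre'],4),round(r['score'],2),proj('wrist',r['centre'],s).round())
E
```

```text
time_s: 2.9
position: [0.4856, 0.0885, 0.2996]
tcp_rot: [[0.007, 1.0, 0.0], [1.0, -0.007, 0.0], [0.0, 0.0, -1.0]]
force: [-0.6, -0.4, -0.1]
opening: 0.803
[-2.66239253e+00  1.59168188e+01  9.62657271e+01  1.04073057e-03
  6.78033292e+01 -9.22342587e+01] [0.48559087 0.08854431 0.29964988] [[ 0.007  1.     0.   ]
 [ 1.    -0.007  0.   ]
 [ 0.     0.    -1.   ]]
wedge [0.4357 0.3276 0.0235] 0.75 [[457. 143.]]
wedge [0.3757 0.1504 0.0263] 0.69 [[324.  95.]]
wedge [0.5269 0.1977 0.1185] 0.58 [[376. 232.]]
stand_top [0.5139 0.194  0.0048] 0.9 [[349. 199.]]
cradle [0.56   0.0045 0.0052] 0.6 [[218. 230.]]
slot [ 5.631e-01 -3.000e-04  9.400e-03] 0.96 [[214. 233.]]
```

View pics/w1.png

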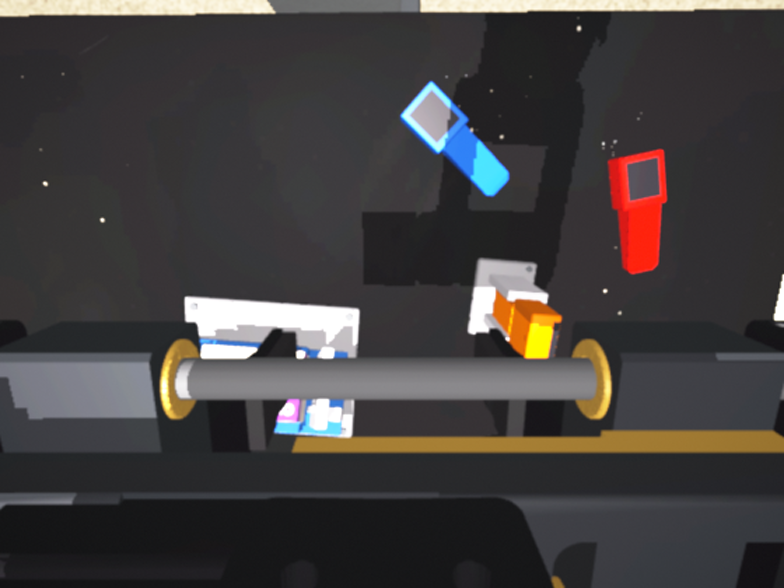

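```bash
python3 -m jog '-0.01 0.185 0 0 0 0 0.8;-0.01 0.185 0 0 0 0 0.8;-0.01 0.185 0 0 0 0 0.8;-0.01 0.185 0 0 0 0 0.8;-0.01 0.185 0 0 0 0 0.8'
python3 - <<'E'
from h import *
s=read_state();print(s['joint_positions'],s['position'],s['tcp_rot'].round(3))
p,d=capture('wrist');crop(p,0,560,0,420,1.4,'pics/w2.png');np.savez('w2.npz',p=p,d=d,pos=s['position'],R=s['tcp_rot'])
for l in['wedge','stand_top','carton','cradle','stop','slot']:
    for r in spot_in(l,'wrist')[:3]: print(l,np.round(r['centre'],4),round(r['score'],2),proj('wrist',r['centre'],s).round())
E
```

```text
time_s: 3.88
position: [0.6695, 0.0773, 0.2986]
tcp_rot: [[0.006, 1.0, -0.003], [1.0, -0.006, 0.0], [0.0, -0.003, -1.0]]
force: [-0.7, 0.1, -0.1]
opening: 0.801
[-2.89673829e+00  3.12905654e+01  7.04798742e+01  7.37938882e-03
  7.83899620e+01 -9.25356986e+01] [0.6695427  0.07729884 0.29860714] [[ 0.006  1.    -0.003]
 [ 1.    -0.006  0.   ]
 [ 0.    -0.003 -1.   ]]
wedge [0.4756 0.3302 0.0179] 0.67 [[482.  22.]]
wedge [0.5338 0.1983 0.1239] 0.63 [[404.  54.]]
carton [ 0.6025 -0.0334  0.08  ] 0.77 [[176. 131.]]
cradle [0.63   0.0011 0.0069] 0.95 [[219. 152.]]
cradle [0.5386 0.2038 0.1211] 0.49 [[408.  60.]]
stop [ 0.6    -0.0892  0.0773] 0.64 [[127. 129.]]
slot [ 0.6278 -0.0043  0.0076] 0.64 [[215. 150.]]
```

View pics/w2.png

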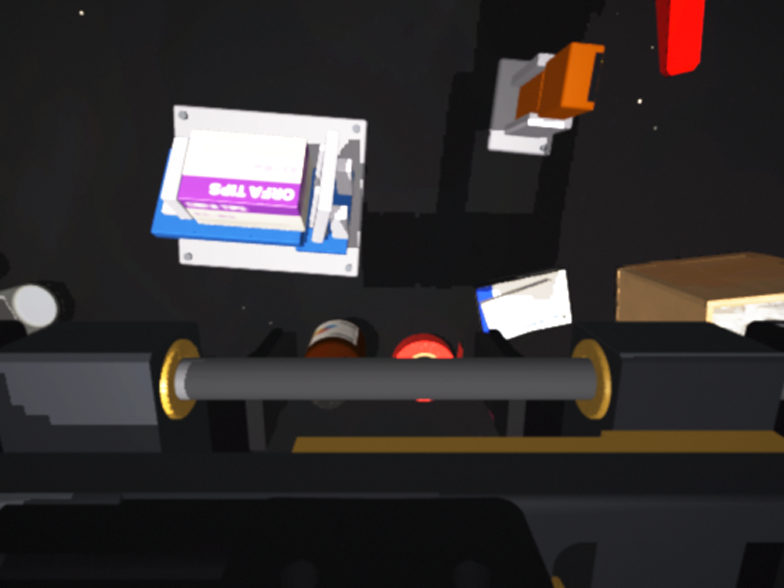

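Run:
```python
from h import *
z=np.load('w2.npz');p,d=z['p'],z['d'];st=dict(position=z['pos'],tcp_rot=z['R'])
W=world('wrist',d,st);hsv=cv2.cvtColor(p,cv2.COLOR_RGB2HSV)
ok=d>0
print('table z',np.median(W[...,2][ok&(np.abs(W[...,0]-.5)<.03)&(np.abs(W[...,1]-.08)<.05)]))
box=ok&(W[...,0]>.48)&(W[...,0]<.59)&(W[...,1]>.13)&(W[...,1]<.26)
zz=W[...,2][box];print(np.histogram(zz,bins=np.arange(-.005,.14,.005)))
def rect(m,n,zc=None):
    P=W[m];print(n,len(P),'med',np.median(P,0).round(4),'min',P.min(0).round(4),'max',P.max(0).round(4))
    r=cv2.minAreaRect((P[:,:2]*1000).astype(np.float32));print('  rect',np.round(r[0],1),np.round(r[1],1),round(r[2],1))
org=box&(hsv[...,0]>3)&(hsv[...,0]<25)&(hsv[...,1]>120)
rect(org&(W[...,2]>.122),'wedgetop')
rect(box&(W[...,2]>.12),'wedgetop all')
rect(box&(W[...,2]>.003)&(W[...,2]<.012),'standbase')
rect(box&(W[...,2]>.075)&(W[...,2]<.084)&~org,'posts')
cb=ok&(W[...,0]>.48)&(W[...,0]<.74)&(W[...,1]>-.16)&(W[...,1]<.09)
rect(cb&(W[...,2]>.005)&(W[...,2]<.012),'cradlebase')
# dump crops
crop(p,100,280,60,210,4,'pics/w2c.png');crop(p,330,450,20,120,6,'pics/w2s.png')
cv2.imwrite('pics/w2d.png',cv2.resize(np.clip((W[60:210,100:280,2])*2000,0,255).astype(np.uint8),None,fx=4,fy=4,interpolation=cv2.INTER_NEAREST))
```

```text
table z 0.0007378818120625796
(array([1107, 3701, 1314,   94,   43,   57,   65,   61,   72,   78,   68,
         76,   82,   78,   91,  102,  175,  248,   78,   81,   86,   84,
        103,   88,  100,  114, 1168,   24,    0]), array([-0.005,  0.   ,  0.005,  0.01 ,  0.015,  0.02 ,  0.025,  0.03 ,
        0.035,  0.04 ,  0.045,  0.05 ,  0.055,  0.06 ,  0.065,  0.07 ,
        0.075,  0.08 ,  0.085,  0.09 ,  0.095,  0.1  ,  0.105,  0.11 ,
        0.115,  0.12 ,  0.125,  0.13 ,  0.135,  0.14 ]))
wedgetop 1101 med [0.5348 0.2048 0.1284] min [0.5142 0.1943 0.122 ] max [0.5555 0.2202 0.1308]
  rect [534.6 207.2] [23.3 40.4] 84.7
wedgetop all 1306 med [0.535  0.206  0.1283] min [0.5142 0.1943 0.12  ] max [0.5555 0.2202 0.1308]
  rect [534.6 207.2] [23.4 40.5] 85.2
standbase 1427 med [0.544  0.191  0.0084] min [0.4858 0.1324 0.0031] max [0.5873 0.2375 0.012 ]
  rect [533.2 181.1] [119.5  80.5] 23.5
posts 334 med [0.5552 0.1995 0.0803] min [0.5083 0.1884 0.0751] max [0.5612 0.2226 0.0832]
  rect [534.5 207.7] [34.2 51.4] 84.7
cradlebase 5386 med [ 0.5844 -0.0201  0.0086] min [ 0.5312 -0.1277  0.005 ] max [0.7399 0.0609 0.012 ]
  rect [635.6 -35.6] [179.6 198.2] 85.5
```

View pics/w2c.png

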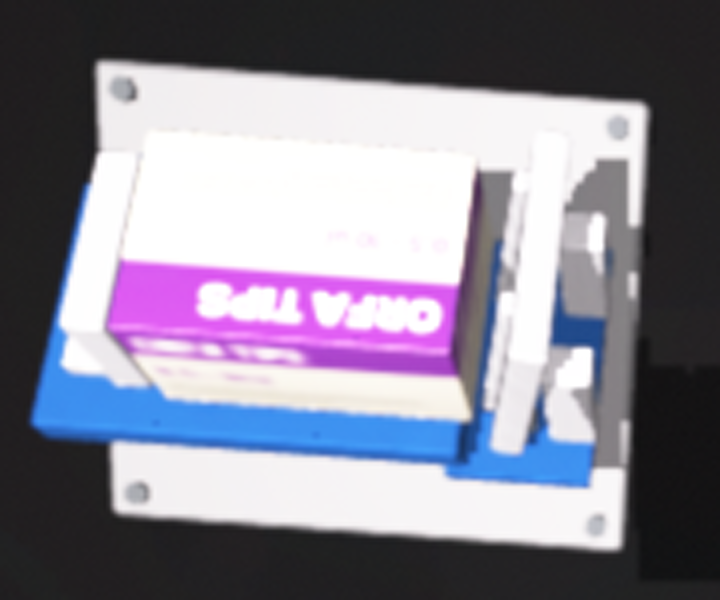

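View pics/w2s.png

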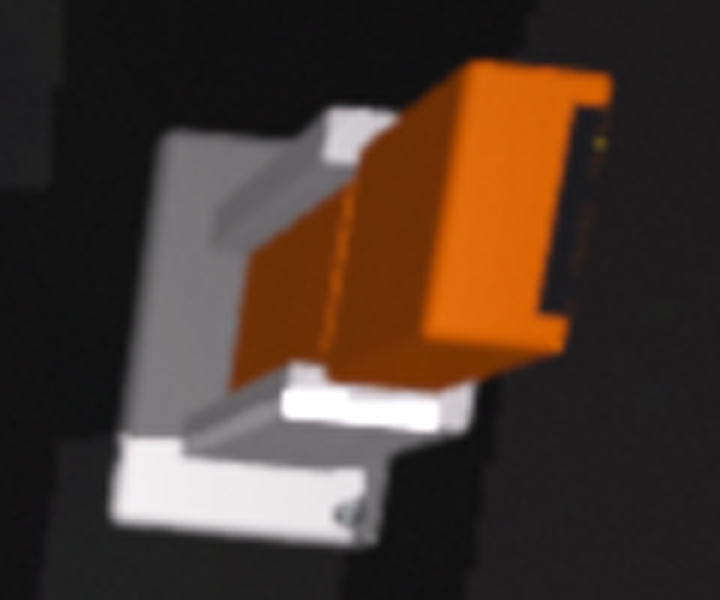

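View pics/w2d.png

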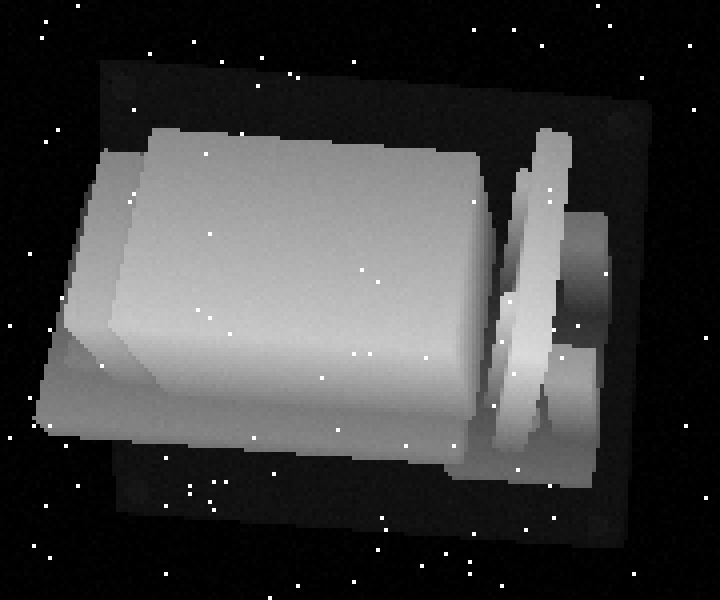

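```bash
cat > fr.py <<'E'
from h import *
z=np.load('w2.npz');p,d=z['p'],z['d'];st=dict(position=z['pos'],tcp_rot=z['R'])
W=world('wrist',d,st);ok=d>0
ci,Rc,c=cw('wrist',st);F=f(ci)
def onz(u,v,h):
    r=Rc@np.array([(u-ci['cx'])/F,(v-ci['cy'])/F,1]);return c+r*(h-c[2])/r[2]
C=np.array([onz(100+a/4-.4,60+b/4-.4,.008) for a,b in[(97,62),(648,103),(622,548),(115,513)]])
E
python3 - <<'E'
from fr import *
print(C.round(4)); 
print([np.linalg.norm(C[i]-C[(i+1)%4]).round(4) for i in range(4)])
for a,b in[(0,1),(3,2)]: v=C[b]-C[a];print('y dir',np.degrees(np.arctan2(v[1],v[0])))
for a,b in[(0,3),(1,2)]: v=C[b]-C[a];print('x dir',np.degrees(np.arctan2(v[1],v[0])))
print('centre',C.mean(0))
th=np.radians(-4.4);cx=np.array([np.cos(th),np.sin(th),0]);cy=np.array([-np.sin(th),np.cos(th),0])
# plane fit carton top normal & yaw
O=C.mean(0);O[2]=0
m=np.zeros(d.shape,bool);m[100:140,142:212]=1;m&=ok
P=W[m];P=P[(P[:,2]>.05)]
for _ in range(4):
    q=P.mean(0);n=np.linalg.svd(P-q)[2][2];n*=np.sign(n[2]);r=(P-q)@n;P=P[abs(r)<.0025]
print('carton top n',n,'tilt',np.degrees(np.arccos(n[2])),'az',np.degrees(np.arctan2(n[1],n[0])),len(P),q)
E
```

```text
[[ 0.5316 -0.1172  0.008 ]
 [ 0.5449  0.0604  0.008 ]
 [ 0.6923  0.0491  0.008 ]
 [ 0.679  -0.1284  0.008 ]]
[np.float64(0.1781), np.float64(0.1479), np.float64(0.178), np.float64(0.1478)]
y dir 85.72973919525148
y dir 85.70572551172461
x dir -4.355057997150739
x dir -4.406122370155038
centre [ 0.61196314 -0.03403829  0.008     ]
carton top n [-0.497741    0.0392961   0.86643506] tilt 29.95302360342551 az 175.48592498416377 2794 [ 0.58994686 -0.03027366  0.08487068]
```

```bash
cat >> fr.py <<'E'
O=C.mean(0);O[2]=0
th=np.radians(-4.37);cx=np.array([np.cos(th),np.sin(th),0]);cy=np.array([-np.sin(th),np.cos(th),0]);cz=np.array([0,0,1.])
sx=np.cos(np.pi/6)*cx+.5*cz; sz=-.5*cx+np.cos(np.pi/6)*cz
S=np.stack([sx,cy,sz],1)
E
python3 - <<'E'
from fr import *
print(S.round(4),O)
L=(W-O)@S
m=ok&(np.abs((W-O)@cx)<.08)&(np.abs((W-O)@cy)<.1)&(W[...,2]>.012)
import sys
mm=m&(L[...,1]>.04)
h,e=np.histogram(L[...,2][mm],bins=np.arange(-.0,.13,.002));print([(round(b*1000),k) for k,b in zip(h,e) if k>15])
# carton
cm=m&(np.abs(L[...,1])<.03);h,e=np.histogram(L[...,2][cm],bins=np.arange(-.0,.13,.002));print([(round(b*1000),k) for k,b in zip(h,e) if k>15])
zt=np.median(L[...,2][m&(L[...,2]>.055)&(np.abs(L[...,1])<.03)]);print('carton top',zt)
a=L[m&(np.abs(L[...,2]-zt)<.003)&(L[...,1]<.04)];print('carton x,y range',np.percentile(a,[0.5,99.5],0))
# wall top slices
w=m&(L[...,2]>zt+.006)&(L[...,1]>.04)
b=L[w];print(len(b),np.percentile(b,[1,50,99],0).round(4))
zw=np.median(b[:,2]);t=b[abs(b[:,2]-zw)<.003]
for x0 in np.arange(b[:,0].min(),b[:,0].max(),.003):
    k=t[(t[:,0]>=x0)&(t[:,0]<x0+.003)]
    if len(k)>3: print(round(x0*1000,1),len(k),(k[:,1].min()*1000).round(1),(k[:,1].max()*1000).round(1),(np.median(k[:,2])*1000).round(1))
E
```

```text
[[ 0.8635  0.0762 -0.4985]
 [-0.066   0.9971  0.0381]
 [ 0.5     0.      0.866 ]] [ 0.61196314 -0.03403829  0.        ]
[(20, np.int64(42)), (22, np.int64(463)), (24, np.int64(167)), (26, np.int64(21)), (28, np.int64(26)), (30, np.int64(31)), (32, np.int64(31)), (34, np.int64(32)), (36, np.int64(38)), (38, np.int64(47)), (40, np.int64(41)), (42, np.int64(43)), (44, np.int64(57)), (46, np.int64(48)), (48, np.int64(49)), (50, np.int64(50)), (52, np.int64(51)), (54, np.int64(51)), (56, np.int64(51)), (58, np.int64(57)), (60, np.int64(50)), (62, np.int64(102)), (64, np.int64(185)), (66, np.int64(34)), (68, np.int64(39)), (70, np.int64(36)), (72, np.int64(38)), (74, np.int64(34)), (76, np.int64(42)), (78, np.int64(36)), (80, np.int64(38)), (82, np.int64(109)), (84, np.int64(196)), (86, np.int64(20)), (88, np.int64(20)), (90, np.int64(192)), (92, np.int64(376))]
[(30, np.int64(23)), (32, np.int64(37)), (34, np.int64(30)), (36, np.int64(39)), (38, np.int64(325)), (40, np.int64(148)), (42, np.int64(31)), (44, np.int64(29)), (46, np.int64(36)), (48, np.int64(38)), (50, np.int64(32)), (52, np.int64(31)), (54, np.int64(43)), (56, np.int64(36)), (58, np.int64(41)), (60, np.int64(32)), (62, np.int64(40)), (64, np.int64(42)), (66, np.int64(45)), (68, np.int64(47)), (70, np.int64(40)), (72, np.int64(44)), (74, np.int64(48)), (76, np.int64(44)), (78, np.int64(46)), (80, np.int64(50)), (82, np.int64(532)), (84, np.int64(2220)), (86, np.int64(59))]
carton top 0.08442196525282702
carton x,y range [[-0.0081264  -0.04607852  0.08188429]
 [ 0.05405048  0.03952794  0.08634688]]
33721 [[0.0323 0.0479 0.0927]
 [0.2132 0.0746 0.3149]
 [0.2257 0.0993 0.334 ]]
195.5 478 46.2 74.1 313.4
198.5 1429 45.7 75.0 315.6
201.5 1551 47.5 75.5 314.6
204.5 1289 47.4 74.8 313.0
207.5 235 48.1 74.8 312.3
210.5 56 58.2 100.0 314.4
213.5 40 54.6 79.5 317.6
```

```bash
cat > sl.py <<'E'
from fr import *
L=(W-O)@S
m=ok&(np.abs((W-O)@cx)<.09)&(np.abs((W-O)@cy)<.1)&(W[...,2]>.012)&(L[...,2]<.11)
E
python3 - <<'E'
from sl import *
zt=.0845
a=L[m&(np.abs(L[...,2]-zt)<.0025)&(L[...,1]<.058)]
for x0 in np.arange(-.01,.06,.006):
    k=a[(a[:,0]>=x0)&(a[:,0]<x0+.006)]
    if len(k)>3:print(round(x0*1000,1),len(k),(np.percentile(k[:,1],[1,99])*1000).round(1))
b=L[m&(L[...,2]>.088)&(L[...,1]>.03)]
print(np.percentile(b,[1,50,99],0).round(4))
zw=np.percentile(b[:,2],60);t=b[abs(b[:,2]-zw)<.002]
for x0 in np.arange(-.03,.08,.003):
    k=t[(t[:,0]>=x0)&(t[:,0]<x0+.003)]
    if len(k)>3: print(round(x0*1000,1),len(k),(k[:,1].min()*1000).round(1),(k[:,1].max()*1000).round(1),(np.median(k[:,2])*1000).round(2))
r=L[m&(np.abs(L[...,2]-.084)<.0022)&(L[...,1]>.05)]
print('84 band');
for x0 in np.arange(-.03,.08,.003):
    k=r[(r[:,0]>=x0)&(r[:,0]<x0+.003)]
    if len(k)>0: print(round(x0*1000,1),len(k),(k[:,1].min()*1000).round(1),(k[:,1].max()*1000).round(1),(np.median(k[:,2])*1000).round(2))
E
```

```text
-10.0 265 [-45.2  45. ]
-4.0 390 [-45.4  44.5]
2.0 399 [-45.8  56.7]
8.0 399 [-45.4  44.6]
14.0 401 [-45.   44.2]
20.0 408 [-45.4  44.9]
26.0 422 [-45.2  44.6]
32.0 415 [-45.5  44.4]
38.0 437 [-45.8  44.6]
44.0 428 [-45.6  44.7]
50.0 369 [-45.4  44.3]
[[-0.0107  0.0584  0.0889]
 [ 0.0254  0.0666  0.0924]
 [ 0.0579  0.0718  0.0943]]
-12.0 16 62.4 71.3 92.55
-9.0 23 62.7 71.7 92.56
-6.0 18 63.1 71.9 92.61
-3.0 17 62.3 71.0 92.44
-0.0 27 59.3 71.4 92.74
3.0 35 58.5 71.6 92.48
6.0 23 58.6 71.8 92.42
9.0 24 62.4 71.9 92.46
12.0 21 62.6 71.3 92.27
15.0 20 61.9 71.6 92.6
18.0 25 62.2 71.8 92.45
21.0 23 62.3 72.0 92.33
24.0 20 62.8 71.2 92.76
27.0 24 62.0 71.6 92.46
30.0 22 62.1 71.8 92.86
33.0 24 62.6 71.2 92.72
36.0 22 61.8 71.3 91.88
39.0 30 57.8 71.7 92.31
42.0 35 58.2 71.0 92.41
45.0 23 62.7 71.2 92.44
48.0 24 62.1 71.6 92.23
51.0 26 62.3 71.7 92.08
54.0 24 62.6 71.1 92.5
57.0 13 62.9 70.2 91.93
84 band
-0.0 1 56.1 56.1 82.34
6.0 10 56.7 60.1 84.15
9.0 1 60.4 60.4 83.5
30.0 1 60.4 60.4 83.79
42.0 9 56.0 60.8 84.29
51.0 1 60.4 60.4 83.84
54.0 2 61.0 70.2 84.13
57.0 17 60.7 69.7 84.22
```

Run:
```python
from h import *
R=toolR([0.0924,0.9957,0],[0,0,-1])
print(row([.5346,.2072,.19],R),row([.5346,.2072,.1075],R))
```

```text
(array([ 0.129 , -0.1361,  0.1103]), array([ 0.04, -0.  ,  4.98])) (array([ 0.129 , -0.1362,  0.1928]), array([ 0.04, -0.  ,  4.98]))
```

```bash
python3 -m jog '0.129 -0.136 0.11 0 0 5 0.7;0.129 -0.136 0.11 0 0 5 0.7;0.129 -0.136 0.11 0 0 5 0.7;0.129 -0.136 0.11 0 0 5 0.7;0.129 -0.136 0.11 0 0 5 0.7;0.129 -0.136 0.11 0 0 5 0.7'
python3 - <<'E'
from h import *
R=toolR([0.0924,0.9957,0],[0,0,-1])
print(row([.5346,.2072,.1075],R))
s=read_state();p,d=capture('wrist');crop(p,0,560,0,420,1.4,'pics/w3.png')
E
```

```text
time_s: 4.97
position: [0.537, 0.2068, 0.1907]
tcp_rot: [[0.093, 0.996, 0.003], [0.996, -0.093, 0.0], [0.0, 0.003, -1.0]]
force: [0.0, 0.7, 0.4]
opening: 0.699
(array([ 0.0002, -0.0028,  0.0832]), array([ 0.2 , -0.02, -0.03]))
```

View pics/w3.png

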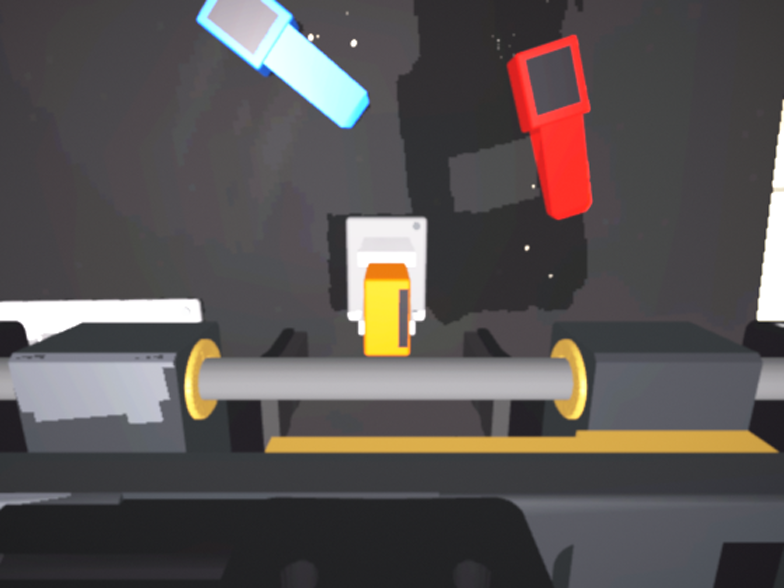

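```bash
python3 -m jog '0 -0.002 0.05 0.2 0 0 0.7;0 -0.002 0.083 0.2 0 0 0.7;0 -0.002 0.083 0.2 0 0 0.7;0 -0.002 0.083 0.2 0 0 0.7'
python3 - <<'E'
from h import *
R=toolR([0.0924,0.9957,0],[0,0,-1])
print(row([.5346,.2072,.1075],R))
E
```

```text
time_s: 5.52
position: [0.5352, 0.2069, 0.1079]
tcp_rot: [[0.094, 0.996, -0.0], [0.996, -0.094, 0.001], [0.001, -0.0, -1.0]]
force: [0.6, -1.1, -0.3]
opening: 0.703
(array([ 0.0002, -0.0007,  0.0004]), array([-0.02, -0.05, -0.09]))
```

Well placed. Close.

```bash
python3 -m jog '0 -0.0005 0 0 0 0 0;0 -0.0005 0 0 0 0 0;0 -0.0005 0 0 0 0 0;0 -0.0005 0 0 0 0 0;0 -0.0005 0 0 0 0 0;0 -0.0005 0 0 0 0 0'
python3 - <<'E'
from h import *
s=read_state();print(s['position'],s['force'],s['opening'],s['opening']*87)
E
```

```text
time_s: 6.28
position: [0.5328, 0.2074, 0.1067]
tcp_rot: [[0.093, 0.996, -0.003], [0.996, -0.093, 0.0], [0.0, -0.003, -1.0]]
force: [-0.7, 0.1, 1.3]
opening: 0.261
[0.53281666 0.20742163 0.10668355] [-0.70425865  0.13666608  1.34666733] 0.2606219711715548 22.674111491925267
```

```bash
cat > tg.py <<'E'
from h import *
O=np.array([.61196,-.03404,0]);th=np.radians(-4.37);cx=np.array([np.cos(th),np.sin(th),0]);cy=np.array([-np.sin(th),np.cos(th),0]);cz=np.array([0,0,1.])
sx=np.cos(np.pi/6)*cx+.5*cz; sz=-.5*cx+np.cos(np.pi/6)*cz
S=np.stack([sx,cy,sz],1);TR=np.stack([cy,sx,-sz],1)
def loc(p): return (np.array(p)-O)@S
def tgt(x,y,tipz): return O+S@np.array([x,y,tipz+.093])
E
python3 - <<'E'
from tg import *
ps=[]
for i in range(6):
    capture('side');s=read_state();ps.append(s['position'])
print(np.round(ps,4))
T=tgt(.0233,.0578,.1125);print(T,T[2]); print(row(T,TR))
E
```

```text
[[0.5328 0.2075 0.1067]
 [0.5328 0.2074 0.1067]
 [0.5328 0.2074 0.1067]
 [0.5328 0.2075 0.1067]
 [0.5328 0.2074 0.1067]
 [0.5328 0.2074 0.1067]]
[0.53403263 0.02988367 0.18961822] 0.18961822047770216
(array([-0.1767,  0.0174, -0.083 ]), array([-30.19,   0.24,  -0.95]))
```

```bash
python3 - <<'E'
from tg import *
T=tgt(.0233,.0578,.145);print(T,row(T,TR))
E
python3 -m jog '0 0 -0.06 0 0 0 0;0 0 -0.12 0 0 0 0;0 0 -0.13 0 0 0 0;-0.1 0.0 -0.13 -15 0 -0.5 0;-0.177 0.0 -0.13 -30.2 0.2 -1 0;-0.177 0.001 -0.111 -30.2 0.2 -1 0;-0.177 0.001 -0.111 -30.2 0.2 -1 0'
```

```text
[0.51782987 0.03112187 0.21776405] (array([-0.1769,  0.0011, -0.1111]), array([-30.19,   0.24,  -0.95]))
time_s: 7.45
position: [0.5142, 0.0293, 0.2152]
tcp_rot: [[0.079, 0.866, 0.495], [0.997, -0.067, -0.04], [-0.002, 0.496, -0.868]]
force: [0.7, -0.0, -1.4]
opening: 0.264
```

Run:
```python
from tg import *
capture('side');capture('side')
s=read_state();print(s['position'],s['joint_positions'].round(1),s['force'])
T=tgt(.0233,.0578,.145);print(row(T,TR),loc(s['position']))
p,d=capture('wrist');np.savez('w4.npz',p=p,d=d,pos=s['position'],R=s['tcp_rot']);crop(p,0,560,0,420,1.4,'pics/w4.png')
```

```text
[0.51378921 0.02977214 0.21451645] [ -10.9   18.3  120.2   14.6   12.6 -109.8] [-0.27253372  0.37417634 -0.5647348 ]
(array([ 0.0017,  0.005 , -0.0009]), array([-0.47,  0.09, -0.14])) [0.01827612 0.0561463  0.23715053]
```

View pics/w4.png

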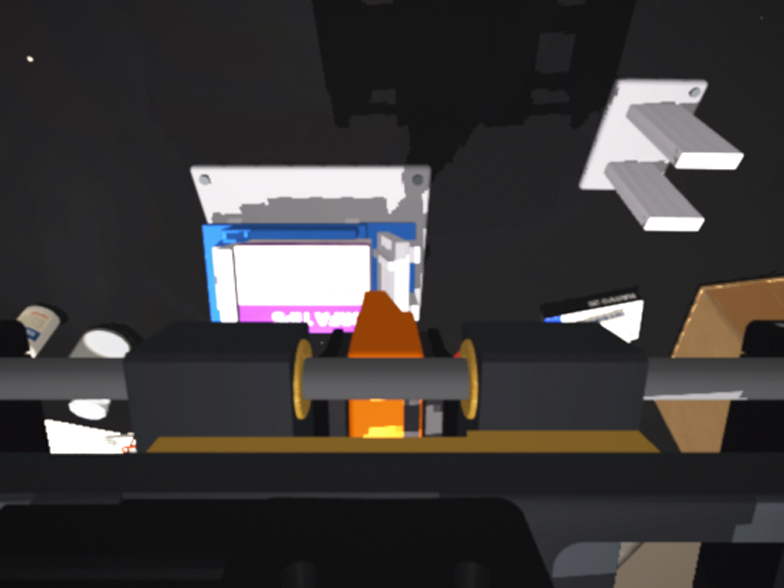

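```bash
cat > meas.py <<'E'
from tg import *
import sys
def meas(fn):
    z=np.load(fn);p,d=z['p'],z['d'];st=dict(position=z['pos'],tcp_rot=z['R'])
    W=world('wrist',d,st);hsv=cv2.cvtColor(p,cv2.COLOR_RGB2HSV)
    T=(W-z['pos'])@z['R']; L=(W-O)@S
    org=(d>0)&(hsv[...,0]>3)&(hsv[...,0]<25)&(hsv[...,1]>150)&(np.abs(T[...,0])<.03)&(T[...,2]>-.03)&(T[...,2]<.12)&(np.abs(T[...,1])<.04)
    return p,d,W,T,L,org
E
python3 - <<'E'
from meas import *
p,d,W,T,L,org=meas('w4.npz')
v=np.zeros_like(org);v[:250]=1
t=T[org&v]
print(len(t),t.min(0),t.max(0))
for z0 in np.arange(.01,.1,.006):
    k=t[(t[:,2]>=z0)&(t[:,2]<z0+.006)]
    if len(k)>3: print((z0*1000).round(),len(k),'xs',(np.percentile(k[:,0],[2,98])*1000).round(1),'y',(np.percentile(k[:,1],[5,50,95])*1000).round(1))
# wall, carton in same picture
c=L[(d>0)&(L[...,2]>.07)&(L[...,2]<.1)&~org&(np.abs(L[...,0])<.06)&(L[...,1]>-.06)&(L[...,1]<.08)]
a=c[abs(c[:,2]-.0845)<.004]; print('carton',len(a),np.percentile(a[a[:,1]<.05],[.5,50,99.5],0).round(4))
b=c[(c[:,1]>.05)&(c[:,2]>.088)];print('wall',len(b),np.percentile(b,[.5,50,99.5],0).round(4))
E
```

```text
1525 [-0.01281839 -0.01800866 -0.02139194] [ 0.01173398 -0.009569    0.08309922]
10.0 131 xs [-12.4   9.8] y [-17.2 -16.9 -16.5]
16.0 108 xs [-9.6  9.4] y [-17.1 -16.8 -16.5]
22.0 26 xs [-8.9  7. ] y [-16.9 -16.7 -16.5]
40.0 6 xs [-6.6  4.5] y [-10.9 -10.8 -10.7]
46.0 70 xs [-10.    5.6] y [-10.7 -10.5 -10.2]
52.0 51 xs [-10.3   4.1] y [-10.7 -10.5 -10.2]
58.0 42 xs [-9.9  2.3] y [-10.6 -10.4 -10.1]
64.0 40 xs [-10.2   2.4] y [-10.5 -10.3 -10. ]
70.0 32 xs [-9.8  1.1] y [-10.5 -10.2  -9.9]
76.0 25 xs [-10.   -0.6] y [-10.4 -10.2 -10. ]
82.0 8 xs [-7.9 -1.4] y [-10.2 -10.1 -10. ]
carton 5278 [[-0.0082 -0.0457  0.0822]
 [ 0.0179  0.0006  0.0841]
 [ 0.0518  0.0447  0.0859]]
wall 561 [[-0.0118  0.058   0.0881]
 [ 0.0084  0.0666  0.0918]
 [ 0.0351  0.0722  0.0939]]
```

```bash
python3 -m jog '0.0024 0.0014 0.015 0 0 -0.1 0;0.0024 0.0014 0.03 0 0 -0.1 0;0.0024 0.0014 0.042 0 0 -0.1 0;0.0024 0.0014 0.042 0 0 -0.1 0'
python3 - <<'E'
from tg import *
for i in range(3): capture('side')
s=read_state();print(s['position'],s['joint_positions'].round(1),s['force'])
print(row(s['position'],TR),loc(s['position']))
p,d=capture('wrist');np.savez('w5.npz',p=p,d=d,pos=s['position'],R=s['tcp_rot']);crop(p,0,560,0,420,1.4,'pics/w5.png')
from meas import *
p,d,W,T,L,org=meas('w5.npz')
v=np.zeros_like(org);v[:250]=1
t=L[org&v]
for z0 in np.arange(.09,.2,.006):
    k=t[(t[:,2]>=z0)&(t[:,2]<z0+.006)]
    if len(k)>3: print((z0*1000).round(),len(k),'y',(np.percentile(k[:,1],[2,98])*1000).round(1),'x',(np.percentile(k[:,0],[5,50,95])*1000).round(1))
c=L[(d>0)&(L[...,2]>.07)&(L[...,2]<.1)&~org&(np.abs(L[...,0])<.06)&(L[...,1]>-.06)&(L[...,1]<.08)]
a=c[abs(c[:,2]-.0845)<.004]; print('carton',len(a),np.percentile(a[a[:,1]<.05],[.5,50,99.5],0).round(4))
b=c[(c[:,1]>.05)&(c[:,2]>.088)];print('wall',len(b),np.percentile(b,[.5,50,99.5],0).round(4))
E
```

```text
time_s: 8.1
position: [0.5411, 0.0326, 0.1807]
tcp_rot: [[0.072, 0.864, 0.498], [0.997, -0.062, -0.037], [-0.002, 0.499, -0.867]]
force: [-0.5, -0.3, -1.1]
opening: 0.263
[0.54040303 0.03226263 0.18184815] [  -9.9   24.   118.9   21.3    7.7 -116.1] [-0.38475966  0.11104746 -1.49066454]
(array([0., 0., 0.]), array([ 0.  , -0.  ,  0.23])) [0.02475888 0.06065745 0.19568562]
108.0 12 y [50.5 59.1] x [14.5 14.7 15. ]
114.0 31 y [50.3 61.1] x [14.4 14.6 14.8]
120.0 38 y [50.2 61.7] x [14.3 14.6 14.8]
126.0 38 y [49.8 63.1] x [14.3 14.5 14.9]
132.0 44 y [50.1 63.6] x [14.1 14.4 14.6]
138.0 59 y [50.2 64.8] x [14.1 14.4 14.6]
144.0 66 y [50.  66.3] x [14.  14.3 14.6]
168.0 32 y [51.1 65.7] x [7.9 8.1 8.3]
174.0 112 y [51.  70.6] x [7.6 7.9 8.2]
180.0 135 y [48.2 71.2] x [7.5 7.9 8.3]
186.0 163 y [50.4 71.6] x [7.5 7.8 8.3]
192.0 174 y [48.8 71.7] x [7.4 7.8 8.4]
198.0 198 y [50.3 71.6] x [7.3 7.7 8.2]
carton 6700 [[-0.0083 -0.0458  0.0822]
 [ 0.0161  0.0017  0.0841]
 [ 0.0513  0.0449  0.0858]]
wall 641 [[-0.0121  0.0583  0.0881]
 [ 0.0055  0.0671  0.0918]
 [ 0.0293  0.0721  0.094 ]]
```

View pics/w5.png

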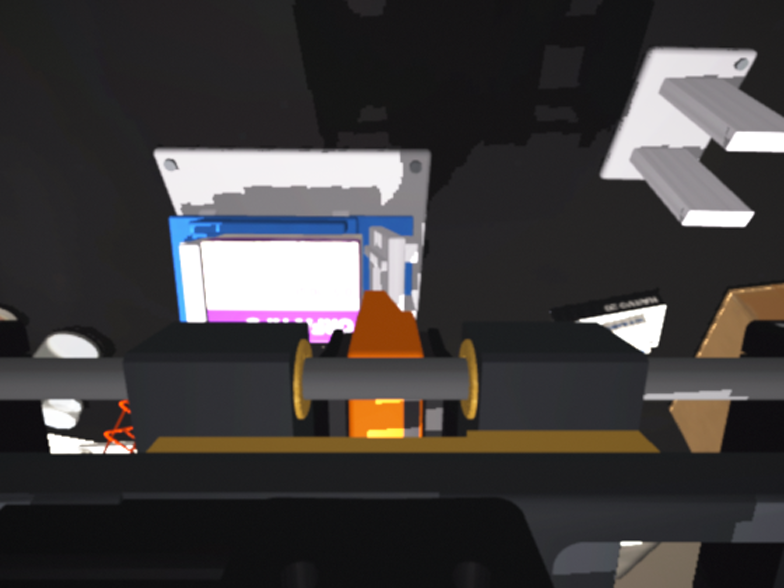

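```bash
cat > look.py <<'E'
from meas import *
def look(n,pic=True):
    for i in range(2): capture('side')
    s=read_state();print(s['time_s'],s['joint_positions'].round(1),'F_slot',(s['force']@S).round(1),'open',round(s['opening'],3))
    print(row(s['position'],TR)[1],'TCP loc',(loc(s['position'])*1000).round(1))
    p,d=capture('wrist');fn=f'{n}.npz';np.savez(fn,p=p,d=d,pos=s['position'],R=s['tcp_rot']);crop(p,0,560,0,420,1.4,f'pics/{n}.png')
    p,d,W,T,L,org=meas(fn)
    v=np.zeros_like(org);v[:250]=1
    t=L[org&v]
    for z0 in np.arange(.07,.2,.012):
        k=t[(t[:,2]>=z0)&(t[:,2]<z0+.012)]
        if len(k)>3: print((z0*1000).round(),len(k),'y',(np.percentile(k[:,1],[2,98])*1000).round(1),'x',(np.percentile(k[:,0],[5,50,95])*1000).round(1))
    c=L[(d>0)&(L[...,2]>.07)&(L[...,2]<.1)&~org&(np.abs(L[...,0])<.06)&(L[...,1]>-.06)&(L[...,1]<.08)]
    a=c[abs(c[:,2]-.0845)<.004]; print('carton',len(a),np.percentile(a[a[:,1]<.05],[.5,50,99.5],0).round(4))
    b=c[(c[:,1]>.05)&(c[:,2]>.088)];print('wall',len(b),np.percentile(b,[.5,50,99.5],0).round(4))
E
python3 -m jog '-0.0022 -0.0045 0 0.6 0 0 0;-0.0022 -0.0045 0 0.6 0 0 0;-0.0022 -0.0045 0 0.6 0 0 0'; python3 -c "
from look import *
look('w6')"
```

```text
time_s: 8.68
position: [0.536, 0.0296, 0.1799]
tcp_rot: [[0.074, 0.869, 0.49], [0.997, -0.064, -0.038], [-0.002, 0.491, -0.871]]
force: [0.3, 0.3, -1.2]
opening: 0.261
8.775 [ -10.4   24.   119.3   21.2    8.  -116.4] F_slot [ 0.8 -0.4 -0.5] open 0.261
[-0.58  0.04  0.16] TCP loc [ 20.1  57.6 196. ]
106.0 25 y [47.4 56.6] x [8.9 9.2 9.4]
118.0 70 y [47.7 59.1] x [9.  9.1 9.4]
130.0 93 y [47.7 61.7] x [8.8 9.1 9.4]
142.0 93 y [47.5 63. ] x [8.9 9.2 9.4]
166.0 102 y [48. 68.] x [2.8 3.2 3.5]
178.0 262 y [47.3 67.9] x [2.8 3.1 3.5]
190.0 355 y [46.7 68. ] x [2.8 3.1 3.6]
carton 5960 [[-0.0084 -0.0459  0.0816]
 [ 0.0136  0.0022  0.084 ]
 [ 0.0506  0.0445  0.0859]]
wall 589 [[-0.0119  0.0585  0.0883]
 [ 0.0048  0.0667  0.0919]
 [ 0.0252  0.0721  0.0939]]
```

View pics/w6.png

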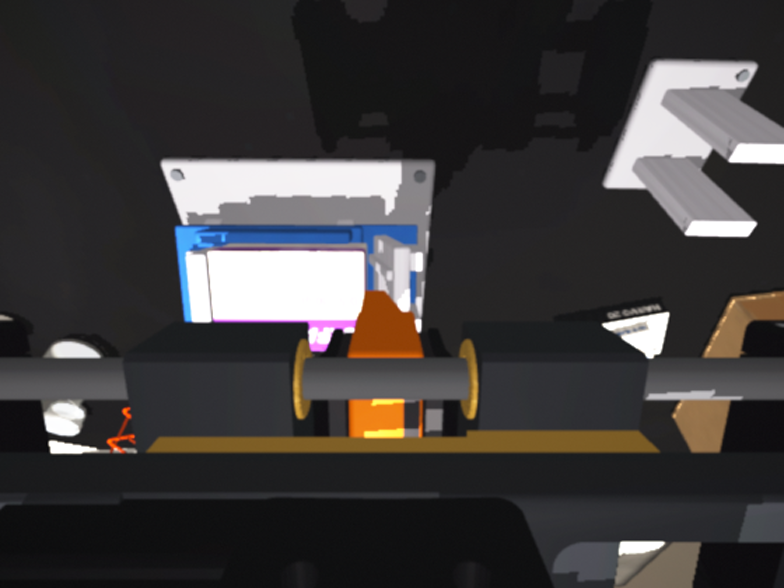

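```bash
python3 -m jog '0.001 0 0.007 0 0 0 0;0.001 0 0.014 0 0 0 0;0.001 0 0.022 0 0 0 0;0.001 0 0.022 0 0 0 0'; python3 -c "
from look import *
look('w7')"
```

```text
time_s: 9.32
position: [0.5469, 0.0299, 0.1596]
tcp_rot: [[0.074, 0.869, 0.488], [0.997, -0.064, -0.038], [-0.002, 0.49, -0.872]]
force: [-0.5, 0.3, -1.5]
opening: 0.256
9.425 [ -10.    27.1  118.7   28.9    5.7 -123.9] F_slot [-0.2  0.9 -1.5] open 0.261
[-0.63  0.03  0.17] TCP loc [ 19.6  58.8 173.7]
82.0 16 y [48.7 58.2] x [8.5 8.7 8.8]
94.0 75 y [48. 60.] x [8.4 8.6 8.9]
106.0 88 y [48.2 61.8] x [8.3 8.6 8.8]
118.0 117 y [48.3 64.4] x [8.3 8.6 8.8]
142.0 63 y [49.5 68. ] x [2.3 2.6 2.9]
154.0 264 y [48.6 69.1] x [2.3 2.6 3. ]
166.0 336 y [48.  69.4] x [2.2 2.6 3. ]
178.0 430 y [48.4 69.7] x [2.2 2.6 3.1]
190.0 162 y [49.2 69.2] x [2.1 2.5 2.8]
carton 5977 [[-0.0083 -0.0459  0.0812]
 [ 0.0099  0.0028  0.0841]
 [ 0.0444  0.0451  0.0858]]
wall 589 [[-0.012   0.0551  0.0881]
 [ 0.0022  0.0669  0.0918]
 [ 0.0185  0.0721  0.0942]]
```

View pics/w7.png

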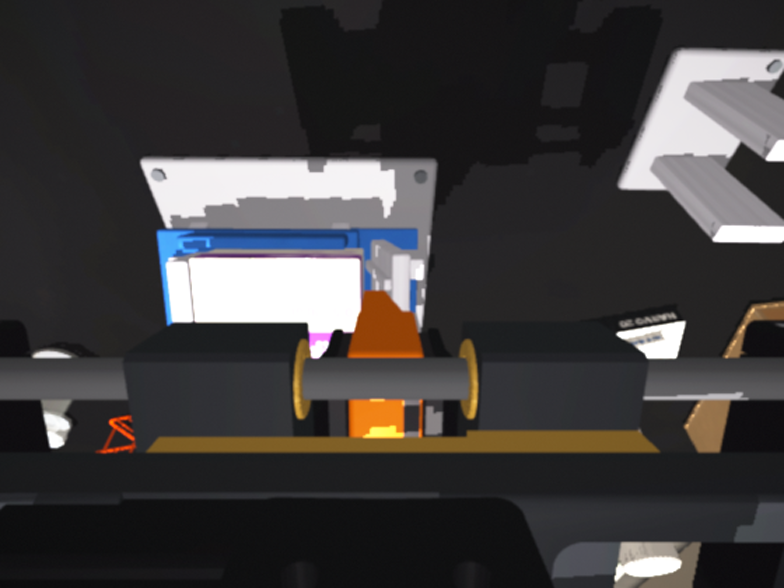

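```bash
python3 -m jog '-0.0003 0.0006 0.004 0 0 0 0;-0.0007 0.0006 0.009 0 0 0 0;-0.001 0.0006 0.015 0 0 0 0;-0.001 0.0006 0.015 0 0 0 0'; python3 -c "
from look import *
look('w8')"
```

```text
time_s: 9.98
position: [0.5548, 0.0282, 0.1475]
tcp_rot: [[0.074, 0.869, 0.489], [0.997, -0.064, -0.038], [-0.002, 0.491, -0.871]]
force: [0.2, -0.1, -0.4]
opening: 0.262
10.075 [ -10.1   29.   118.2   38.4    4.4 -133.5] F_slot [-0.4 -0.5 -1.6] open 0.263
[-0.6   0.04  0.17] TCP loc [ 20.2  57.7 158.9]
70.0 30 y [47.2 56.7] x [9.1 9.4 9.6]
82.0 72 y [46.9 59.6] x [9.  9.3 9.5]
94.0 106 y [47.3 61.8] x [9.  9.3 9.5]
106.0 81 y [47.6 63.5] x [8.9 9.2 9.5]
130.0 116 y [48.2 67.6] x [3.  3.2 3.5]
142.0 276 y [47.6 68.3] x [2.9 3.2 3.6]
154.0 358 y [47.2 68.5] x [2.8 3.2 3.8]
166.0 447 y [47.4 68.6] x [2.9 3.2 3.6]
178.0 55 y [48.2 67.5] x [2.8 3.1 3.3]
carton 6027 [[-0.0083 -0.0458  0.081 ]
 [ 0.0079  0.0027  0.0841]
 [ 0.0396  0.0448  0.0857]]
wall 627 [[-0.0121  0.0578  0.0884]
 [ 0.0015  0.0666  0.0919]
 [ 0.0151  0.0719  0.0952]]
```

```bash
python3 -m jog '-0.0006 0 0.003 0 0 0 0;-0.0012 0 0.006 0 0 0 0;-0.0012 0 0.006 0 0 0 0'; python3 -c "
from tg import *
s=read_state();print((s['force']@S).round(1),(loc(s['position'])*1000).round(1),s['joint_positions'].round(1))"
```

```text
time_s: 10.5
position: [0.5575, 0.0269, 0.1426]
tcp_rot: [[0.074, 0.869, 0.489], [0.997, -0.064, -0.038], [-0.002, 0.491, -0.871]]
force: [-0.1, 0.1, -2.7]
opening: 0.262
[-1.5  0.1 -2.3] [ 20.2  56.6 153. ] [ -10.2   29.8  118.1   44.6    4.  -139.8]
```

```bash
python3 -m jog '-0.0005 0 0.0025 0 0 0 0;-0.001 0 0.005 0 0 0 0;-0.001 0 0.005 0 0 0 0'; python3 -c "
from tg import *
s=read_state();print((s['force']@S).round(1),(loc(s['position'])*1000).round(1),s['joint_positions'].round(1))"
```

```text
time_s: 10.88
position: [0.5595, 0.0261, 0.138]
tcp_rot: [[0.073, 0.869, 0.489], [0.997, -0.063, -0.037], [-0.001, 0.49, -0.872]]
force: [0.2, 1.5, -1.9]
opening: 0.263
[-0.9  1.5 -1.7] [ 19.7  56.  148. ] [ -10.3   30.4  117.9   50.6    3.8 -145.9]
```

```bash
python3 -m jog '-0.0004 0 0.002 0 0 0 0;-0.0008 0 0.004 0 0 0 0;-0.0008 0 0.004 0 0 0 0'; python3 -c "
from tg import *
s=read_state();print((s['force']@S).round(1),(loc(s['position'])*1000).round(1),s['joint_positions'].round(1))"
```

```text
time_s: 11.25
position: [0.5611, 0.0256, 0.1351]
tcp_rot: [[0.073, 0.869, 0.489], [0.997, -0.064, -0.036], [-0.0, 0.491, -0.871]]
force: [-3.1, 2.9, 4.7]
opening: 0.262
[-0.5  2.7  5.8] [ 19.7  55.6 144.7] [ -10.3   30.9  117.8   56.     3.6 -151.4]
```

```bash
python3 -m jog '-0.0002 0 0.001 0 0 0 0;-0.0004 0 0.002 0 0 0 0;-0.0004 0 0.002 0 0 0 0'; python3 -c "
from look import *
s=read_state();print((s['force']@S).round(1),(loc(s['position'])*1000).round(1),s['joint_positions'].round(1))
look('w9')"
```

```text
time_s: 11.62
position: [0.5611, 0.0256, 0.1349]
tcp_rot: [[0.073, 0.868, 0.491], [0.997, -0.063, -0.036], [-0.0, 0.492, -0.871]]
force: [-10.8, 4.5, 19.1]
opening: 0.26
[-0.   3.6 22.1] [ 19.6  55.6 144.4] [ -10.4   30.9  117.9   58.9    3.5 -154.3]
11.725 [ -10.4   30.9  117.9   58.9    3.5 -154.3] F_slot [-1.2  3.8 23.3] open 0.265
[-0.53 -0.07  0.17] TCP loc [ 19.6  55.5 144.4]
70.0 64 y [44.8 55.8] x [8.5 8.8 9. ]
82.0 105 y [45.2 60.3] x [8.5 8.8 9. ]
94.0 55 y [45.7 61.5] x [8.4 8.7 9. ]
118.0 173 y [45.9 65.5] x [2.4 2.7 2.9]
130.0 291 y [43.2 65.7] x [2.3 2.6 3. ]
142.0 374 y [45.  66.4] x [2.3 2.6 3.1]
154.0 414 y [45.4 66.5] x [2.2 2.5 3. ]
carton 5999 [[-0.0088 -0.0467  0.0814]
 [ 0.0051  0.0021  0.0841]
 [ 0.0335  0.0437  0.0858]]
wall 669 [[-0.0121  0.0577  0.088 ]
 [ 0.001   0.0665  0.0919]
 [ 0.0185  0.0719  0.095 ]]
```

View pics/w9.png

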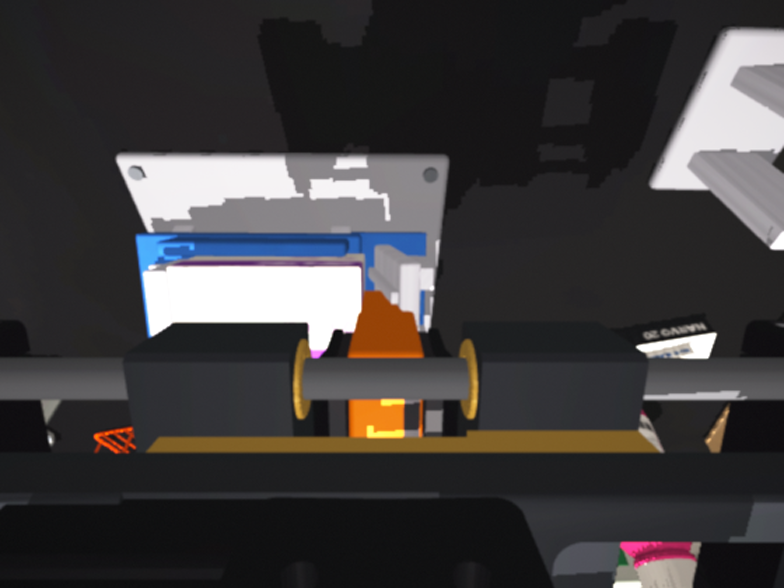

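```bash
python3 -m jog '0 0 0 0 0 0 0.5;0 0 0 0 0 0 0.5;0 0 0 0 0 0 0.5'; python3 -c "
from look import *
look('w10')"
```

```text
time_s: 12.15
position: [0.5631, 0.0238, 0.1328]
tcp_rot: [[0.074, 0.869, 0.49], [0.997, -0.064, -0.039], [-0.002, 0.491, -0.871]]
force: [-0.9, -0.1, 0.2]
opening: 0.477
12.25 [ -10.4   31.3  117.7   59.     3.4 -154.4] F_slot [ 0.1 -0.3 -0.1] open 0.495
[-0.61  0.06  0.15] TCP loc [ 20.1  54.1 141.5]
70.0 66 y [45.2 56.2] x [8.5 8.7 8.9]
82.0 105 y [45.  61.1] x [8.4 8.7 9. ]
94.0 49 y [45.3 61.6] x [8.4 8.7 9. ]
118.0 190 y [46.2 65.7] x [2.3 2.6 2.9]
130.0 299 y [45.9 66. ] x [2.2 2.6 2.9]
142.0 371 y [45.8 66.2] x [2.2 2.5 2.9]
154.0 366 y [45.8 66.1] x [2.1 2.5 2.9]
carton 6921 [[-0.0089 -0.0468  0.0815]
 [ 0.0069  0.0037  0.0841]
 [ 0.0354  0.0436  0.0858]]
wall 668 [[-0.0121  0.058   0.0883]
 [ 0.0002  0.0663  0.0918]
 [ 0.0168  0.072   0.0941]]
```

View pics/w10.png

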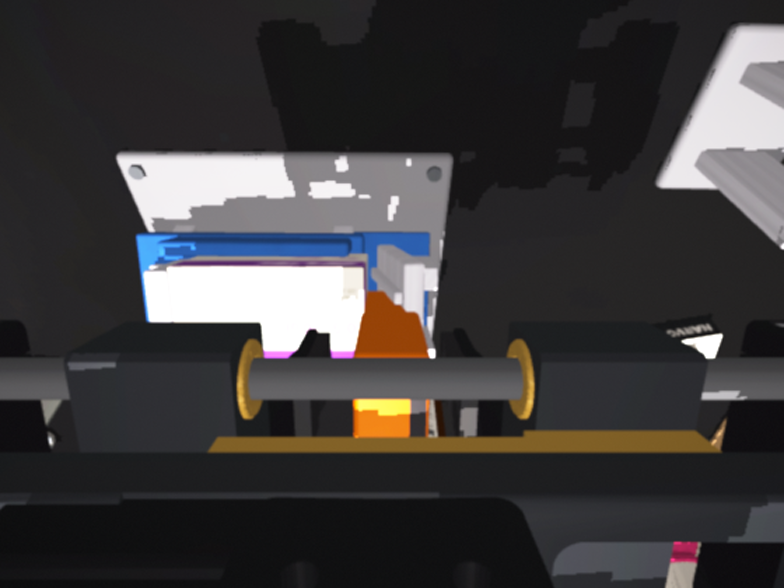

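```bash
python3 -m jog '0.0017 0 -0.03 0 0 0 0.5;0.0017 0 -0.065 0 0 0 0.5;0.0017 0.0025 -0.065 0 0 0 0;0.0017 0.0025 -0.065 0 0 0 0;0.0017 0.0025 -0.065 0 0 0 0;0.0017 0.0025 -0.065 0 0 0 0;0.0017 0.0025 -0.065 0 0 0 0'; python3 -c "
from look import *
look('w11')
p,d,W,T,L,org=meas('w11.npz')
from rig import *
pp,dd=capture('side');crop(pp,220,340,180,270,6,'pics/s11.png')
m=(d>0)&(np.abs(L[...,2]-.167)<.012)&(np.abs(L[...,0]-.022)<.03)&(np.abs(L[...,1]-.056)<.02);print(m.sum(),np.percentile(L[m],[1,50,99],0))
"
```

```text
time_s: 13.18
position: [0.5332, 0.0282, 0.19]
tcp_rot: [[0.074, 0.869, 0.488], [0.997, -0.064, -0.038], [-0.002, 0.49, -0.872]]
force: [0.4, -0.5, -0.6]
opening: 0.044
13.275 [ -10.6   22.5  119.    18.2    9.8 -113.6] F_slot [-0.2 -0.4  0.7] open 0.015
[-0.65  0.03  0.16] TCP loc [ 22.9  56.1 206.4]
118.0 60 y [46.5 64.1] x [2.2 2.4 2.6]
130.0 99 y [46.6 65.7] x [2.2 2.4 2.6]
142.0 114 y [46.3 65.9] x [2.1 2.4 2.6]
154.0 363 y [45.1 66.7] x [ 2.2  3.5 18. ]
166.0 419 y [45.8 66.6] x [ 3.3 10.2 19.6]
178.0 25 y [47.8 65.1] x [11.1 12.7 13.1]
190.0 37 y [47.2 65.3] x [11.3 12.7 13.2]
carton 5836 [[-0.009  -0.0468  0.0817]
 [ 0.014  -0.0025  0.0841]
 [ 0.0398  0.0435  0.0859]]
wall 372 [[-0.012   0.0578  0.0881]
 [-0.0003  0.0669  0.0918]
 [ 0.0171  0.0722  0.0937]]
1154 [[0.00211902 0.04517043 0.15625072]
 [0.00984655 0.05625915 0.16616052]
 [0.02776094 0.0672299  0.16771364]]
```

View pics/w11.png

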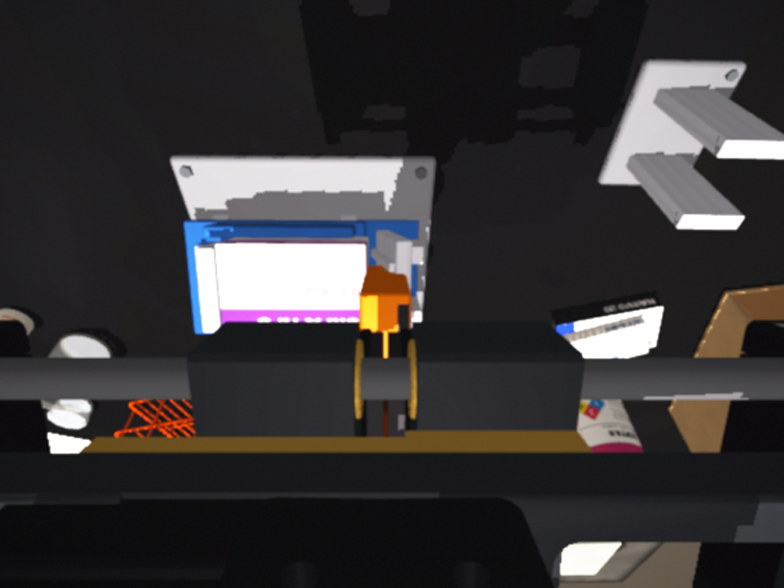

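View pics/s11.png

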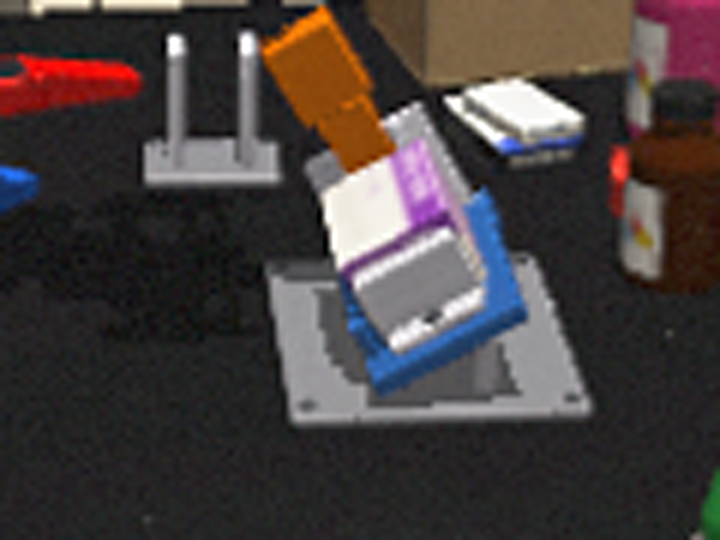

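```bash
python3 -m jog '0 0 0.008 0.6 0 0 0;0 0 0.016 0.6 0 0 0;0 0 0.019 0.6 0 0 0;0 0 0.019 0.6 0 0 0'; python3 -c "
from tg import *
s=read_state();print((s['force']@S).round(1),(loc(s['position'])*1000).round(1),s['joint_positions'].round(1))"
```

```text
time_s: 13.88
position: [0.5424, 0.0275, 0.1737]
tcp_rot: [[0.074, 0.874, 0.48], [0.997, -0.064, -0.037], [-0.002, 0.481, -0.877]]
force: [0.5, 0.2, -0.0]
opening: 0.003
[ 0.4  0.2 -0.2] [ 22.7  56.1 187.4] [ -10.4   25.   118.3   19.7    8.6 -115. ]
```

```bash
python3 -m jog '0 0 0.001 -1.2 0 0 0;0 0 0.002 -1.2 0 0 0;0 0 0.002 -1.2 0 0 0'; python3 -c "
from tg import *
s=read_state();print((s['force']@S).round(1),(loc(s['position'])*1000).round(1),row(s['position'],TR)[1])"
```

```text
time_s: 14.25
position: [0.5435, 0.0274, 0.1725]
tcp_rot: [[0.074, 0.864, 0.498], [0.997, -0.063, -0.039], [-0.002, 0.5, -0.866]]
force: [-0.1, 0.1, -0.1]
opening: 0.004
[-0.1  0.1 -0. ] [ 23.1  56.1 185.9] [-0.    0.03  0.17]
```

```bash
python3 -m jog '0 0 0.001 0 0 0 0;0 0 0.0015 0 0 0 0;0 0 0.0015 0 0 0 0'; python3 -c "
from tg import *
s=read_state();print((s['force']@S).round(1),(loc(s['position'])*1000).round(1),row(s['position'],TR)[1])"
```

```text
time_s: 14.62
position: [0.544, 0.0274, 0.172]
tcp_rot: [[0.074, 0.863, 0.5], [0.997, -0.063, -0.039], [-0.002, 0.501, -0.865]]
force: [-4.5, -0.1, 6.4]
opening: 0.003
[-0.7 -0.5  7.8] [ 23.2  56.1 185.2] [0.08 0.04 0.18]
```

```bash
python3 -m jog '0 0 0.0005 0 0 0 0;0 0 0.001 0 0 0 0;0 0 0.0015 0 0 0 0;0 0 0.0015 0 0 0 0'; python3 -c "
from tg import *
s=read_state();print((s['force']@S).round(1),(loc(s['position'])*1000).round(1),row(s['position'],TR)[1])"
```

```text
time_s: 15.12
position: [0.5441, 0.0275, 0.1719]
tcp_rot: [[0.074, 0.862, 0.501], [0.997, -0.063, -0.039], [-0.003, 0.503, -0.865]]
force: [-12.3, -0.6, 20.2]
opening: 0.004
[-0.5 -1.5 23.6] [ 23.3  56.2 185. ] [0.17 0.06 0.19]
```

```bash
python3 -m jog '0 0 -0.02 0 0 0 0;0 0 -0.06 0 0 0 0;0 0 -0.1 0 0 0 0;0 0 -0.1 0 0 0 0;0 0 -0.1 0 0 0 0;0 0 -0.1 0 0 0 0'; python3 -c "
from look import *
look('w12')
pp,dd=capture('side');crop(pp,190,350,150,270,5,'pics/s12.png')
pp,dd=capture('top');crop(pp,130,330,130,310,4,'pics/t12.png')
p,d,W,T,L,org=meas('w12.npz')
m=(d>0)&(np.abs(L[...,2]-.167)<.012)&(np.abs(L[...,0]-.022)<.03)&(np.abs(L[...,1]-.056)<.02);print(m.sum(),np.percentile(L[m],[1,50,99],0))
"
```

```text
time_s: 15.88
position: [0.4951, 0.0311, 0.2552]
tcp_rot: [[0.074, 0.865, 0.497], [0.997, -0.063, -0.038], [-0.002, 0.498, -0.867]]
force: [-0.2, 0.2, -0.0]
opening: 0.008
15.975 [ -11.4   11.9  119.8   10.8   18.9 -106.5] F_slot [-0.3 -0.   0.1] open 0.006
[-0.14  0.02  0.15] TCP loc [ 22.4  56.1 281.7]
154.0 131 y [45.  67.6] x [ 2.2 11.4 41.8]
166.0 74 y [47.8 66.7] x [ 2.7 18.1 38.9]
carton 4484 [[-0.0089 -0.0466  0.0821]
 [ 0.0198 -0.0023  0.0841]
 [ 0.0519  0.0431  0.0859]]
wall 256 [[-0.0121  0.0583  0.0888]
 [ 0.0008  0.0679  0.0916]
 [ 0.0547  0.0724  0.0937]]
1266 [[0.00204893 0.04511034 0.15983886]
 [0.02078315 0.05626485 0.16614067]
 [0.04168461 0.0674671  0.16782063]]
```

View pics/w12.png

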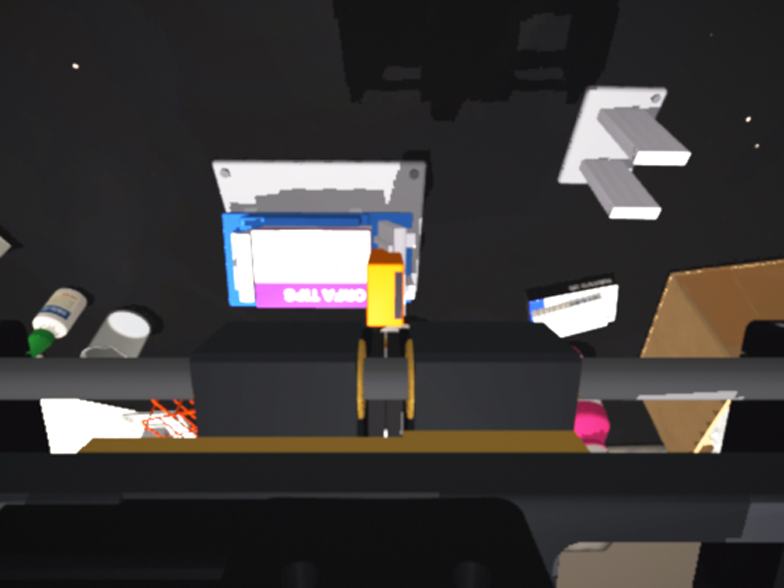

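View pics/s12.png

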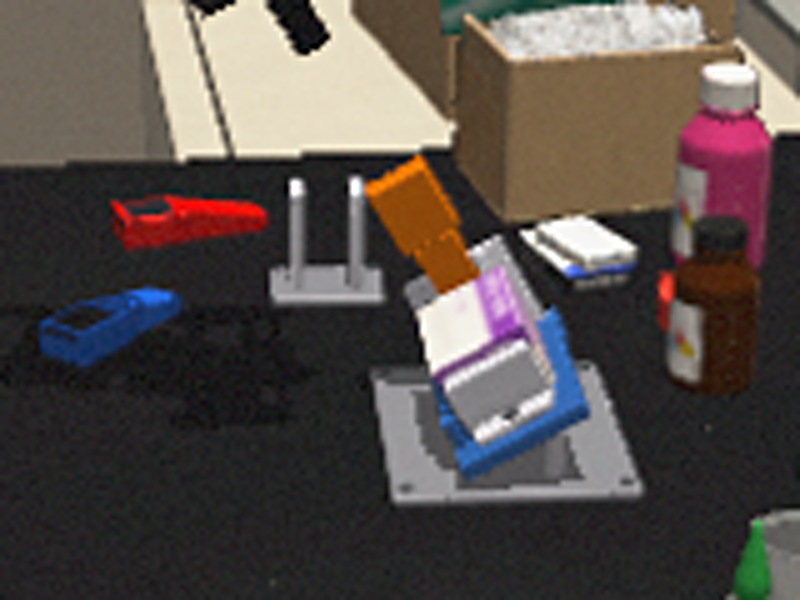

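View pics/t12.png

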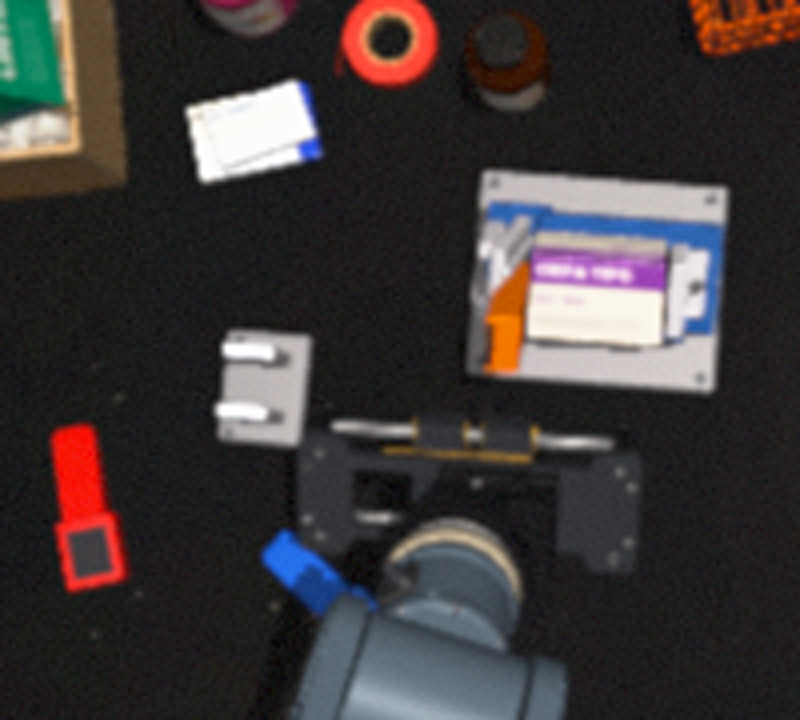

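```bash
python3 -c "
from rig import *
print(hand_in(),read_state()['time_s'])"
```

```text
the job is handed in; nothing more can be done
the job is handed in; nothing more can be done
```

The carton is clamped against the stop by the orange wedge, the gripper has let go, and I handed the job in at about 16 s.

- **Insertion:** I took the orange wedge from its stand. The red and blue look-alikes lying on the bench were left alone. I tilted it square to the slope, mark towards the wall, and fed it in between the ribs. It went tight with its tip an estimated 14 mm above the deck.
- **Driving:** I pushed to about 23 N through the grip and let go. I then pushed with about 24 N on the handle top with shut fingers. The wedge moved only about 0.2 mm more.
- **Last checks:**
  - The carton had slid 1 mm or a little more to the stop and stayed there.
  - The wedge stayed square between the ribs after release. Its handle top read about 166–168 mm before and after the final push.
  - The gripper is about 95 mm clear of the wedge and the force reading is about zero.
  - In the final pictures nothing on the bench looks moved. I judged this by eye, and the arm partly hides the blue wedge in the top view.
- **What disagreed:**
  - The wedge sat about 3.3 mm off centre and 0.65° tilted in the grip; I corrected this from the wrist camera.
  - The measured tool position was off by up to 5 mm at times, so I aligned by the pictures.
  - Joint 6 came within about 9° of its range during insertion, but stayed inside it.

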